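# Sort the filling-bench tools into their colour-coded trays

## Robot

A 7-joint arm with a two-finger parallel gripper is mounted at the origin on a cart in front of the work surface, level with it; the furniture and walls round the work are solid. World frame = base frame: x ahead of the robot, y to its left, z up, the work surface at z = 0. Lengths are in m, angles in degrees, forces in N, time in s.
With the tool pointing down it reaches from about 0.4 to 0.85 m from the base axis. Payload 4.5 kg.
Tool frame: the origin (TCP) lies on the centre line of the jaws, within the pads' length; the fingertips stand 17 mm ahead of it and the grasp point (between the pads) lies 2 mm behind it; y points along the fingers, x is the direction in which the jaws open and shut, and the axes are right-handed (so a half turn about y gives the same grasp; the last joint's range is limited). The gripper opens to 88 mm and grips with 3 to 60 N. Pads are 18 mm wide; open, the fingers measure 123 mm over their backs; the gripper's body (75 mm by 187 mm) begins 45 mm behind the grasp point.
Start: joints at [-75.355, 39.483, -11.15, 89.685, 9.013, 51.709, -12.324], TCP at [0.137, 0.61, 0.256] pointing down, gripper open.
Joint ranges: [-172.22, 172.22], [-26.19, 119.32], [-84.43, 86.54], [7.71, 146.69], [-57.33, 237.33], [2.42, 119.75], [-152.13, 152.13]. Speed limits (degrees/s): [147.25, 147.25, 180, 180, 180, 180, 180].

## Interface

Orientations are given as a 3x3 rotation matrix whose columns are the frame's x, y, z axes.
In Python, from station import * gives the robot as it stands. The module is installed in compiled form; this text tells all that it offers.
- The arm moves only by the tool carry_out, never from a script. Its argument "targets" is a list of rows, each a list of 5 numbers: the shift along the tool's x, y, z in cm, then the turn about the tool's y in degrees, then the closure, from 0 (fully open) to 1 (shut). A call has 1 to 20 rows; each row is the pose to reach, as a shift and turn from the pose measured when the call began, along the tool's axes at that moment; what a row does not reach only later rows make up. A row lasts 1/10 s, in which the tool goes at most 50 mm and 8.59 degrees, less where a joint would pass 70% of its speed; a pose out of reach is approached as far as the arm can. A call with a gripper value outside its range is refused whole. The fingers move at their own pace and stop on an object; "grip_force" is the grip in N (left out, the last holds). Time passes only in rows, so rows that repeat a pose let the fingers close. It gives the time, the measured TCP pose, the force and the opening at its end, in the units of the state.
- get_state(): the state, without advancing time (a new reading comes with each control period).
- capture(name): name is "side" or "top"; returns a dict with "frame" (420x560x3 uint8, blue, green, red), "depth" (420x560 float32, m along the optical axis (not along the pixel's ray), 0 where there is no reading), "fx", "fy", "cx", "cy" (pixels), "T" (4x4, takes a point from camera to world coordinates). Camera axes: x right, y down, z forward; pixel columns grow to the right and rows downward; lengths in m; the calibration is good to about 2 mm. A picture is of the moment at which its call begins.
- finish_job(): hands the job in, once; it reports no verdict.
The state is a dict: "time_s": time; "joint_positions": joint angles; "qd": joint speeds; "joint_efforts": joint torques, N m; "tcp_pos": TCP position; "tool_rot": TCP orientation; "wrist_force": force on the tool from outside, world axes, zero at the start; "moment": the same for the moment, N m; "finger_gap": finger opening in m.
Only numpy, scipy, OpenCV 4.12 (cv2) and the standard library are available. Lean on these libraries where they do the work, as an engineer would, in place of code of your own. Each camera call takes 0.05 s, during which the arm holds its last target. There are 200 camera calls.

## Task

Clear the filling bench: put the two check weights (steel and brass-coloured) into the blue tray, the wooden tamper and the clear measuring cup into the white tray, and the red-handled date stamp into the yellow tray. Set everything down gently and upright on the tray floor, never more than one thing to a bay (the stamp may have either bay), and leave the green- and red-capped ingredient pots standing where they are.

Things in the scene. Friction and masses are not known exactly. Their poses are not given: they have to be found in the camera images.
- steel_weight: silver-grey steel check weight with a knob: body 38 mm diameter up to 39 mm high, knob 20 mm diameter on top to 52 mm. 0.5 kg, loose, upright (it may stand some 3 degrees askew). Origin at the centre of its underside, z up. Belongs in the blue tray.
- brass_weight: smaller pale brass-coloured check weight with a knob: body 28 mm diameter up to 30 mm high, knob 16 mm diameter on top to 40 mm. About 0.2 kg, loose, upright. Origin at the centre of its underside, z up. Belongs in the blue tray.
- tamper: beech-wood tamper standing on its round foot: foot 81 mm diameter (sloping up to 28 mm high), neck about 26 mm across from 37 to 54 mm, round head 36 mm diameter from 54 to 98 mm high. About 0.14 kg, loose. Origin at the centre of its underside, z up. Belongs in the white tray.
- cup: small clear open measuring cup with dark grain fixed in the bottom, 54 mm across the rim, about 42 mm at the base, 46 mm high, about 22 g, loose, upright. It can be held across the outside. Origin at the centre of its underside, z up. Belongs in the white tray.
- stamp: self-inking date stamp with a red handle on a grey foot: foot 34 (x) x 52 (y) mm, 30 mm high; handle 28 (x) x 44 (y) mm from 30 to 70 mm high. About 90 g, loose, upright. Origin at the centre of its underside, z up. Belongs in the yellow tray.
- pot_green: loose white plastic ingredient pot with a green screw cap, 67 mm across, 72 mm high, about 160 g, upright; origin at the centre of its underside. Not to be moved.
- pot_red: loose white plastic ingredient pot with a red screw cap, 65 mm across, 68 mm high, about 170 g, upright; origin at the centre of its underside. Not to be moved.
- tray_blue: fixed two-bay bench tray in blue plastic, outside 108 (x) x 212 (y) mm. Origin under its centre on the tabletop, z up, long side along its y. Floor 3 mm thick; outer walls and the divider (along x, through the centre) are 4 mm thick with their tops 16 mm above the table. Two open bays, each 100 x 100 mm inside, centred at y = +52 and y = -52 mm. For the check weights.
- tray_yellow: fixed two-bay bench tray in yellow plastic, outside 108 (x) x 212 (y) mm. Origin under its centre on the tabletop, z up, long side along its y. Floor 3 mm thick; outer walls and the divider (along x, through the centre) are 4 mm thick with their tops 16 mm above the table. Two open bays, each 100 x 100 mm inside, centred at y = +52 and y = -52 mm. For the date stamp.
- tray_white: fixed two-bay bench tray in white plastic, outside 108 (x) x 212 (y) mm. Origin under its centre on the tabletop, z up, long side along its y. Floor 3 mm thick; outer walls and the divider (along x, through the centre) are 4 mm thick with their tops 16 mm above the table. Two open bays, each 100 x 100 mm inside, centred at y = +52 and y = -52 mm. For the tamper and the cup.

How it is judged (in metres and radians):
At the end, for the whole second after the job is handed in: Both weights stand in the blue tray and tamper and cup in the white tray, one to a bay; the stamp stands in a bay of the yellow tray. All upright within 0.2 rad, underside within 5 mm of the tray floor, released and at rest. Both pots upright, within 30 mm of their start (angle between each of steel_weight, brass_weight, tamper, cup, stamp's own z axis and vertical below 0.2 rad and z of steel_weight in the frame of tray_blue between -0.002 and 0.008 m and x of steel_weight in the frame of tray_blue between -0.05 and 0.05 m and y of steel_weight in the frame of tray_blue between -0.104 and 0.104 m and linear speed of each of steel_weight, brass_weight, tamper, cup, stamp below 0.02 m/s and contact force between each of steel_weight, brass_weight, tamper, cup, stamp and the fingers below 0.05 N and z of brass_weight in the frame of tray_blue between -0.002 and 0.008 m and x of brass_weight in the frame of tray_blue between -0.05 and 0.05 m and y of brass_weight in the frame of tray_blue between -0.104 and 0.104 m and z of tamper in the frame of tray_white between -0.002 and 0.008 m and x of tamper in the frame of tray_white between -0.05 and 0.05 m and y of tamper in the frame of tray_white between -0.104 and 0.104 m and z of cup in the frame of tray_white between -0.002 and 0.008 m and x of cup in the frame of tray_white between -0.05 and 0.05 m and y of cup in the frame of tray_white between -0.104 and 0.104 m and z of stamp in the frame of tray_yellow between -0.002 and 0.008 m and x of stamp in the frame of tray_yellow between -0.05 and 0.05 m and y of stamp in the frame of tray_yellow between -0.104 and 0.104 m and ((y of steel_weight in the frame of tray_blue above 0.002 m and y of brass_weight in the frame of tray_blue below -0.002 m) or (y of brass_weight in the frame of tray_blue above 0.002 m and y of steel_weight in the frame of tray_blue below -0.002 m)) and ((y of tamper in the frame of tray_white above 0.002 m and y of cup in the frame of tray_white below -0.002 m) or (y of cup in the frame of tray_white above 0.002 m and y of tamper in the frame of tray_white below -0.002 m)) and distance of each of pot_green, pot_red from where it was at the start of the episode below 0.03 m and angle between each of pot_green, pot_red's own z axis and vertical below 0.15 rad); the robot touches nothing.
It fails at once if a pot is pushed more than 30 mm or tipped (distance of any of pot_green, pot_red from where it was at the start of the episode above 0.03 m or angle between any of pot_green, pot_red's own z axis and vertical above 0.3 rad).
It fails at once if a thing is dropped (falls free more than about 3 cm) or thrown ((linear speed of steel_weight above 0.8 m/s and contact force between steel_weight and the fingers below 0.02 N) or (linear speed of brass_weight above 0.8 m/s and contact force between brass_weight and the fingers below 0.02 N) or (linear speed of tamper above 0.8 m/s and contact force between tamper and the fingers below 0.02 N) or (linear speed of cup above 0.8 m/s and contact force between cup and the fingers below 0.02 N) or (linear speed of stamp above 0.8 m/s and contact force between stamp and the fingers below 0.02 N)).
It also fails if it takes over 122 s, if anything falls off the work surface, if the arm or the gripper's body presses on something with over 40 N, if the wrist force passes 120 N, or if a joint passes its speed limit or range.

## Working session

There is one attempt and no reset: what is moved stays moved. The work goes in short steps, Python scripts to look and compute and a tool call to move; the robot and the scene stay as the last step left them, time stands still between calls to the robot, and variables do not carry over. Pictures are saved under pics/ and viewed, about 12 in all and at most 16, crops included, and the job is handed in when it is done.

Besides the shell and the picture viewer there is one more tool, called after "Emit:" as a command line: name --pt "numbers of a row" for each row, then --argument value for the rest. carry_out: Moves the arm, as the interface text tells. Its arguments: {"type":"object","properties":{"targets":{"type":"array","items":{"type":"array","items":{"type":"number"}}},"grip_force":{"type":"number"}},"required":["targets"]}

```bash
mkdir -p pics
python3 - <<'E'
from station import *
import cv2,numpy as np
s=get_state();print({k:np.round(v,3).tolist() for k,v in s.items()})
for n in("top","side"):
    c=capture(n);cv2.imwrite(f"pics/{n}0.png",c["frame"]);np.savez(f"{n}0.npz",**c)
    print(n,c["fx"],c["fy"],c["cx"],c["cy"],np.round(c["T"],3).tolist())
E
```

```text
{'time_s': 0.0, 'joint_positions': [-75.356, 39.533, -11.147, 89.744, 9.013, 51.71, -12.324], 'qd': [0.018, -0.041, -0.099, -0.022, -0.008, -0.017, 0.028], 'joint_efforts': [-0.001, -52.755, -1.267, -15.344, -0.053, 0.007, 0.0], 'tcp_pos': [0.137, 0.609, 0.255], 'tool_rot': [[0.22, -0.0, -0.976], [0.976, -0.002, 0.22], [-0.002, -1.0, -0.0]], 'wrist_force': [-0.619, -0.331, 0.16], 'moment': [0.035, -0.034, 0.024], 'finger_gap': 0.088}
top 507.7690416638033 507.7690416638033 280.82113505855875 213.71314271735008 [[0.015, -0.992, 0.123, 0.415], [-1.0, -0.012, 0.027, -0.015], [-0.025, -0.123, -0.992, 1.163], [0.0, 0.0, 0.0, 1.0]]
side 463.4907464156579 463.4907464156579 277.6044476994667 210.52942163515718 [[0.994, -0.065, 0.089, 0.449], [-0.11, -0.485, 0.868, -0.944], [-0.013, -0.872, -0.489, 0.566], [0.0, 0.0, 0.0, 1.0]]
```

View pics/top0.png

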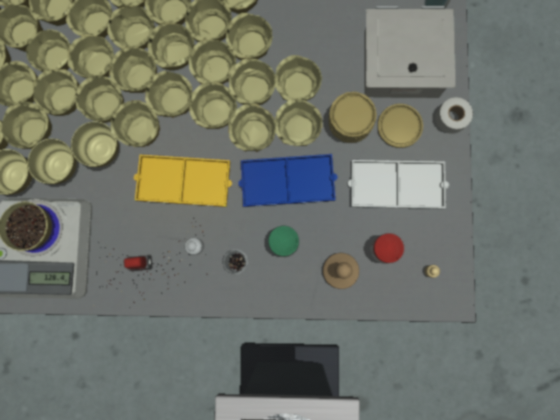

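View pics/side0.png

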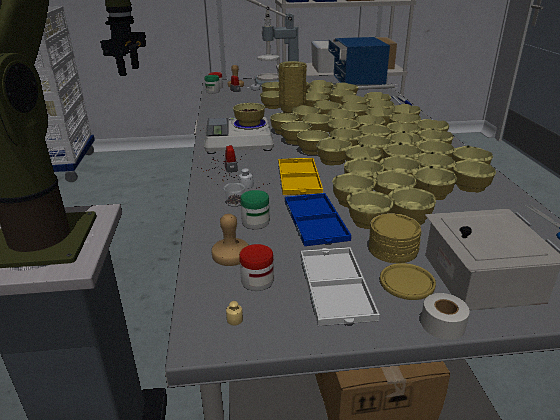

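Top view: stamp (138,262), steel (193,246), cup (235,262), green pot (283,241), tamper (341,270), red pot (388,248) and brass (433,271). Trays: yellow (183,181), blue (288,181), white (398,184). The side view agrees.

```bash
cat > h.py <<'E'
import numpy as np,cv2
def ray(c,uv,z):
    uv=np.atleast_2d(uv).astype(float)
    d=np.c_[(uv[:,0]-c["cx"])/c["fx"],(uv[:,1]-c["cy"])/c["fy"],np.ones(len(uv))]@c["T"][:3,:3].T
    o=c["T"][:3,3];return o+d*((z-o[2])/d[:,2])[:,None]
def world(c):
    v,u=np.mgrid[:420,:560];d=c["depth"]
    p=np.stack([(u-c["cx"])/c["fx"]*d,(v-c["cy"])/c["fy"]*d,d],-1)
    return p@c["T"][:3,:3].T+c["T"][:3,3]
def proj(c,p):
    q=np.linalg.inv(c["T"])@np.r_[p,1];return [c["fx"]*q[0]/q[2]+c["cx"],c["fy"]*q[1]/q[2]+c["cy"]]
E
python3 - <<'E'
from h import *
c=dict(np.load("top0.npz"));W=world(c);hsv=cv2.cvtColor(c["frame"],cv2.COLOR_BGR2HSV)
print("table z",np.median(W[290:310,300:320,2]))
def blob(m,box):
    x0,y0,x1,y1=box;k=np.zeros(m.shape,np.uint8);k[y0:y1,x0:x1]=m[y0:y1,x0:x1]
    n,l,s,ce=cv2.connectedComponentsWithStats(k);i=1+np.argmax(s[1:,4]);return (l==i),s[i],ce[i]
Z=W[...,2]
for n,box,lo,zt in [("stamp",(110,240,165,285),.05,.07),("steel",(175,230,210,262),.025,.045),("cup",(215,240,255,280),.012,.046),("green",(260,220,305,262),.05,.072),("tamper",(318,245,365,295),.06,.098),("foot",(318,245,365,295),.01,.02),("red",(368,228,408,268),.05,.068),("brass",(420,258,448,285),.02,.035)]:
    m,s,ce=blob((Z>lo)&(c["depth"]>0),box)
    P=W[m];mm=np.argwhere(m)[:,::-1].astype(np.float32)
    r=cv2.minAreaRect(ray(c,mm,zt)[:,:2].astype(np.float32))
    print(n,s.tolist(),"zmax %.3f"%np.percentile(P[:,2],95),"ray ctr",ray(c,ce,zt)[0,:2].round(3),"rect",np.round(r[0],3),np.round(r[1],3),round(r[2],1))
H,S,V=cv2.split(hsv)
for n,m,box in [("yellow",(H>15)&(H<32)&(S>150),(125,145,240,215)),("blue",(H>105)&(H<130)&(S>120),(232,145,345,215)),("white",(S<50)&(V>125),(342,150,455,215)),("redh",((H<8)|(H>172))&(S>120),(110,240,165,285))]:
    m,s,ce=blob(m,box);mm=np.argwhere(m)[:,::-1]
    r=cv2.minAreaRect(ray(c,mm,.016 if n!="redh" else .07)[:,:2].astype(np.float32))
    print(n,s.tolist(),np.round(r[0],3),np.round(r[1],3),round(r[2],1))
f=c["frame"];a=cv2.resize(f[225:300,95:255],None,fx=5,fy=5,interpolation=cv2.INTER_CUBIC)
cv2.imwrite("pics/crop1.png",a)
E
```

```text
table z -0.0006503556700006019
stamp [123, 256, 21, 13, 203] zmax 0.070 ray ctr [0.441 0.333] rect [0.441 0.333] [0.024 0.043] 7.9
steel [185, 238, 17, 17, 229] zmax 0.053 ray ctr [0.479 0.21 ] rect [0.479 0.209] [0.036 0.036] 2.0
cup [223, 249, 24, 25, 342] zmax 0.047 ray ctr [0.448 0.118] rect [0.447 0.116] [0.053 0.051] 1.4
green [268, 225, 31, 31, 743] zmax 0.074 ray ctr [0.492 0.01 ] rect [0.493 0.01 ] [0.065 0.065] 0.8
tamper [335, 262, 17, 17, 221] zmax 0.099 ray ctr [ 0.431 -0.117] rect [ 0.431 -0.117] [0.032 0.034] 45.4
foot [323, 253, 36, 36, 1030] zmax 0.097 ray ctr [ 0.43  -0.118] rect [ 0.43  -0.118] [0.078 0.078] 0.8
red [373, 233, 31, 30, 734] zmax 0.070 ray ctr [ 0.48  -0.215] rect [ 0.48  -0.216] [0.062 0.064] 0.8
brass [426, 265, 14, 12, 130] zmax 0.041 ray ctr [ 0.433 -0.318] rect [ 0.433 -0.318] [0.024 0.028] 0.9
yellow [135, 155, 96, 51, 4108] [0.632 0.245] [0.222 0.106] 86.8
blue [239, 155, 98, 51, 4230] [0.635 0.003] [0.107 0.224] 4.4
white [347, 159, 103, 50, 4545] [ 0.63  -0.249] [0.231 0.112] 89.5
redh [125, 257, 21, 12, 203] [0.44  0.329] [0.023 0.044] 7.1
```

View pics/crop1.png

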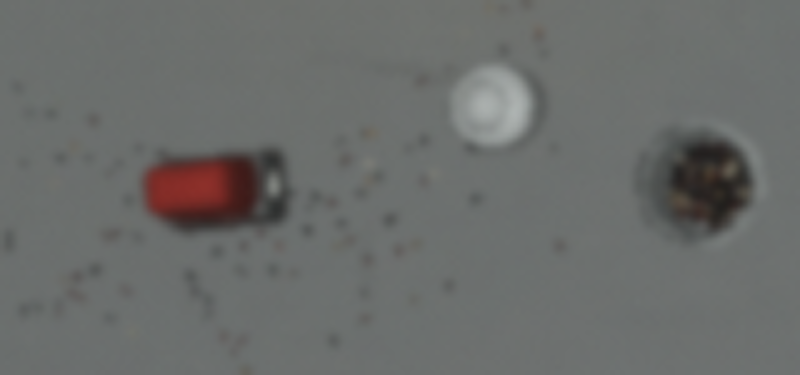

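Emit:
carry_out --pt "-5 0 -9 17 0" --pt "-10 0 -18 34 0" --pt "-15 1 -27 51 0" --pt "-20.6 2 -35.8 69.8 0" --pt "-20.6 4 -35.8 69.8 0" --pt "-20.6 6 -35.8 69.8 0" --pt "-20.6 8 -35.8 69.8 0" --pt "-20.6 8 -35.8 69.8 0" --pt "-20.6 8 -35.8 69.8 0" --pt "-20.6 8 -35.8 69.8 0" --pt "-20.6 8 -35.8 69.8 0" --pt "-20.6 8 -35.8 69.8 0" --pt "-20.6 8 -35.8 69.8 0" --pt "-20.6 8 -35.8 69.8 0" --grip_force 15

```text
time_s: 1.5
tcp_pos: [0.4406, 0.3306, 0.1758]
tool_rot: [[0.991, -0.0, -0.133], [0.133, -0.001, 0.991], [-0.0, -1.0, -0.001]]
wrist_force: [0.2, 0.2, 0.3]
finger_gap: 0.088
```

Emit:
carry_out --pt "0 4 0 0 0" --pt "0 8 0 0 0" --pt "0 10.5 0 0 0" --pt "0 12.4 0 0 0" --pt "0 12.4 0 0 0" --pt "0 12.4 0 0 0.3" --pt "0 12.4 0 0 0.5" --pt "0 12.4 0 0 1" --pt "0 12.4 0 0 1" --pt "0 12.4 0 0 1" --pt "0 12.4 0 0 1" --pt "0 12.4 0 0 1" --pt "0 12.4 0 0 1" --pt "0 12.4 0 0 1"

```text
time_s: 2.9
tcp_pos: [0.4408, 0.3305, 0.0518]
tool_rot: [[0.991, 0.0, -0.133], [0.133, -0.0, 0.991], [0.0, -1.0, -0.001]]
wrist_force: [0.3, 0.2, 0.9]
finger_gap: 0.0265
```

Emit:
carry_out --pt "0 -1 0 0 1" --pt "0 -3 0 0 1" --pt "0 -5 0 0 1" --pt "1 -6 -0.3 -4 1" --pt "3 -6 -1 -11 1" --pt "5 -6 -1.6 -19 1" --pt "7 -6 -2.2 -27 1" --pt "9 -6 -2.9 -35 1" --pt "11 -6 -3.5 -43 1" --pt "13 -6 -4.1 -51 1" --pt "15 -6 -4.8 -59 1" --pt "17 -6 -5.4 -67 1" --pt "18.2 -6 -5.8 -74 1" --pt "18.8 -6 -6 -79 1" --pt "18.8 -6 -6 -79 1" --pt "18.8 -6 -6 -79 1" --pt "18.8 -6 -6 -79 1"

```text
time_s: 4.6
tcp_pos: [0.6342, 0.2964, 0.112]
tool_rot: [[0.059, -0.001, -0.998], [0.998, -0.001, 0.059], [-0.001, -1.0, 0.0]]
wrist_force: [-1.0, -0.4, -0.4]
finger_gap: 0.0269
```

Run:
```python
from station import *
import cv2,numpy as np
for n in("top","side"):
    c=capture(n);np.savez(f"{n}1.npz",**c)
    f=c["frame"]; a=f[100:300,80:360] if n=="top" else f[120:320,180:460]
    cv2.imwrite(f"pics/{n}1.png",cv2.resize(a,None,fx=2,fy=2)) 
a=np.vstack([cv2.imread("pics/top1.png")[:300],cv2.imread("pics/side1.png")[:300]]);cv2.imwrite("pics/both1.png",a)
```

```text
(no output)
```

View pics/both1.png

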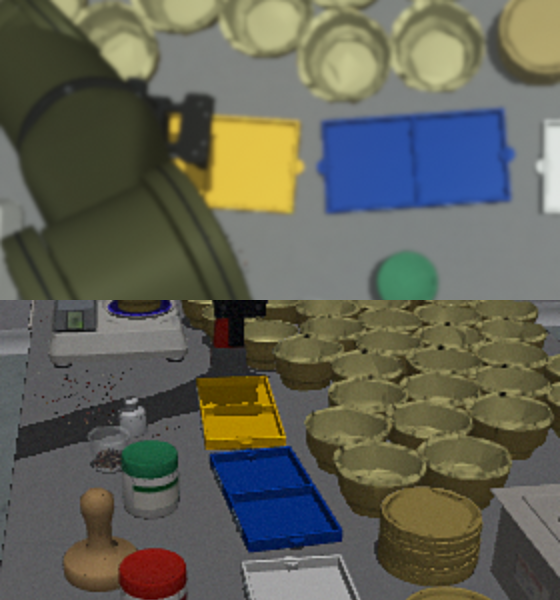

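The stamp is in the jaws over the yellow far bay, and nothing else has moved. Lowering it now.

Emit:
carry_out --pt "0 2 0 0 1" --pt "0 3.5 0 0 1" --pt "0 4.6 0 0 1" --pt "0 5.2 0 0 1" --pt "0 5.5 0 0 1" --pt "0 5.7 0 0 1" --pt "0 5.7 0 0 1" --pt "0 5.7 0 0 0.6" --pt "0 5.7 0 0 0.4" --pt "0 5.7 0 0 0.3" --pt "0 5.7 0 0 0.3" --pt "0 4.5 0 0 0.3" --pt "0 2 0 0 0.3" --pt "0 -2 0 0 0.3" --pt "0 -5 0 0 0.3" --pt "0 -5 0 0 0.3"

```text
time_s: 6.3
tcp_pos: [0.6372, 0.2985, 0.1684]
tool_rot: [[0.059, 0.009, -0.998], [0.998, 0.005, 0.059], [0.005, -1.0, -0.008]]
wrist_force: [0.7, -0.4, -0.5]
finger_gap: 0.0619
```

Emit:
carry_out --pt "-2 0 3.2 0 0.3" --pt "-5 0 8 0 0.3" --pt "-8 1 12 0 0.3" --pt "-9.8 3 15.2 0 0.3" --pt "-9.8 6 15.2 0 0.3" --pt "-9.8 8 15.2 0 0.3" --pt "-9.8 8 15.2 0 0.3" --pt "-9.8 8 15.2 0 0.3" --pt "-9.8 8 15.2 0 0.3" --grip_force 35

```text
time_s: 7.2
tcp_pos: [0.4812, 0.2106, 0.0876]
tool_rot: [[0.059, 0.01, -0.998], [0.998, 0.006, 0.059], [0.006, -1.0, -0.01]]
wrist_force: [0.9, -0.3, -0.2]
finger_gap: 0.0616
```

Run:
```python
from station import *
import cv2,numpy as np
c=capture("side");cv2.imwrite("pics/s2.png",cv2.resize(c["frame"][130:270,190:350],None,fx=4,fy=4,interpolation=cv2.INTER_CUBIC))
```

```text
(no output)
```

View pics/s2.png

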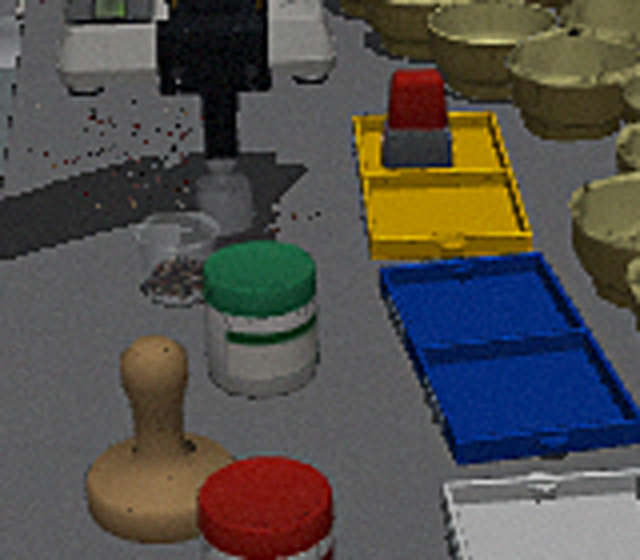

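The stamp stands upright in the far yellow bay, and the steel weight is under the jaws. Descending and gripping.

Emit:
carry_out --pt "-0.1 2 0.2 0 0.3" --pt "-0.1 4 0.2 0 0.3" --pt "-0.1 5.3 0.2 0 0.3" --pt "-0.1 6 0.2 0 0.3" --pt "-0.1 6 0.2 0 0.3" --pt "-0.1 6 0.2 0 0.5" --pt "-0.1 6 0.2 0 1" --pt "-0.1 6 0.2 0 1" --pt "-0.1 6 0.2 0 1" --pt "-0.1 6 0.2 0 1" --pt "-0.1 6 0.2 0 1" --pt "-0.1 6 0.2 0 1" --grip_force 35

```text
time_s: 8.45
tcp_pos: [0.4806, 0.2116, 0.0283]
tool_rot: [[0.059, 0.013, -0.998], [0.998, 0.009, 0.059], [0.01, -1.0, -0.012]]
wrist_force: [-0.1, 3.4, 6.0]
finger_gap: 0.0356
```

Emit:
carry_out --pt "0 -0.5 0 0 1" --pt "0 -1.5 0 0 1" --pt "0 -3 0 0 1" --pt "0 -5 0 0 1" --pt "-1 -6 -1 0 1" --pt "-3 -6 -3.2 0 1" --pt "-5.5 -6 -5.9 0 1" --pt "-8 -6 -8.6 0 1" --pt "-10.5 -6 -11.3 0 1" --pt "-12.8 -6 -13.7 0 1" --pt "-14.2 -6 -15.2 0 1" --pt "-14.8 -6 -15.9 0 1" --pt "-14.8 -6 -15.9 0 1" --pt "-14.8 -6 -15.9 0 1" --pt "-14.8 -6 -15.9 0 1"

```text
time_s: 9.95
tcp_pos: [0.6284, 0.0561, 0.0888]
tool_rot: [[0.056, 0.011, -0.998], [0.998, 0.01, 0.056], [0.011, -1.0, -0.01]]
wrist_force: [-0.6, -0.5, -5.3]
finger_gap: 0.0357
```

Emit:
carry_out --pt "0 2 0 0 1" --pt "0 3.5 0 0 1" --pt "0 4.6 0 0 1" --pt "0 5.2 0 0 1" --pt "0 5.5 0 0 1" --pt "0 5.7 0 0 1" --pt "0 5.8 0 0 1" --pt "0 5.8 0 0 1" --pt "0 5.8 0 0 0.5" --pt "0 5.8 0 0 0.4" --pt "0 5.8 0 0 0.4" --pt "0 5.8 0 0 0.4" --pt "0 4.5 0 0 0.4" --pt "0 2 0 0 0.4" --pt "0 -2 0 0 0.4" --pt "0 -5 0 0 0.4" --pt "0 -5 0 0 0.4"

```text
time_s: 11.65
tcp_pos: [0.6308, 0.0564, 0.1442]
tool_rot: [[0.056, 0.02, -0.998], [0.998, 0.012, 0.056], [0.013, -1.0, -0.019]]
wrist_force: [-0.1, 0.9, 0.7]
finger_gap: 0.0532
```

Emit:
carry_out --pt "-2 0 1 8 0.4" --pt "-6 0 3 16 0.4" --pt "-10 0 5 24 0.4" --pt "-14 0 7 32 0.4" --pt "-18 0 9 40 0.3" --pt "-22 0 11 48 0.3" --pt "-26 0 12.5 56 0.3" --pt "-30 0 14 64 0.3" --pt "-34 0 16 72 0.3" --pt "-37 0 17 80 0.3" --pt "-38.4 0 17.7 86.8 0.4" --pt "-38.4 0 17.7 86.8 0.4" --pt "-38.4 0 17.7 86.8 0.4" --pt "-38.4 0 17.7 86.8 0.4"

```text
time_s: 13.05
tcp_pos: [0.4336, -0.3151, 0.1358]
tool_rot: [[1.0, 0.02, -0.004], [0.004, 0.013, 1.0], [0.021, -1.0, 0.013]]
wrist_force: [-0.3, 0.6, 0.6]
finger_gap: 0.0526
```

Run:
```python
from station import *
import cv2,numpy as np
c=capture("side");cv2.imwrite("pics/s3.png",cv2.resize(c["frame"][140:360,200:400],None,fx=2.7,fy=2.7,interpolation=cv2.INTER_CUBIC))
print(get_state()["tcp_pos"],get_state()["tool_rot"])
```

```text
[ 0.43366054 -0.31516424  0.13580198] [[ 0.99978038  0.02053043 -0.00420621]
 [ 0.00393632  0.01316886  0.99990554]
 [ 0.02058389 -0.9997025   0.01308516]]
```

View pics/s3.png

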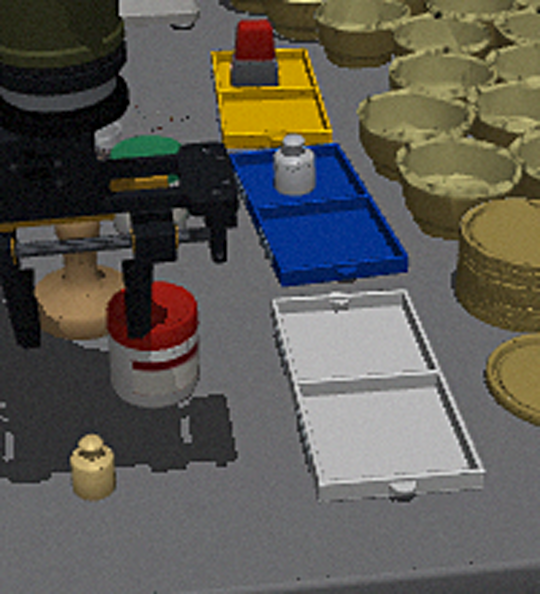

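Steel stands in the blue +y bay. The gripper is aligned with the brass, with its long side along x and clear of the red pot.

Emit:
carry_out --pt "-0.1 3 -0.3 0 0.4" --pt "-0.2 6 -0.4 0 0.4" --pt "-0.3 9 -0.45 0 0.4" --pt "-0.3 10.8 -0.45 0 0.4" --pt "-0.3 11.4 -0.45 0 0.4" --pt "-0.3 11.4 -0.45 0 0.4" --pt "-0.3 11.4 -0.45 0 0.6" --pt "-0.3 11.4 -0.45 0 1" --pt "-0.3 11.4 -0.45 0 1" --pt "-0.3 11.4 -0.45 0 1" --pt "-0.3 11.4 -0.45 0 1" --pt "-0.3 11.4 -0.45 0 1" --grip_force 25

```text
time_s: 14.3
tcp_pos: [0.4334, -0.3185, 0.0225]
tool_rot: [[1.0, 0.022, -0.004], [0.004, 0.012, 1.0], [0.022, -1.0, 0.012]]
wrist_force: [-0.5, -0.5, 5.1]
finger_gap: 0.0266
```

Emit:
carry_out --pt "0 -0.7 0 0 1" --pt "0 -2.5 0 0 1" --pt "0 -5 0 0 1" --pt "0 -8 0 0 1" --pt "0 -11 0 0 1" --pt "1 -12.5 1 -4 1" --pt "3 -12.5 3.5 -12 1" --pt "5 -12.5 6.2 -20 1" --pt "7.3 -12.5 9 -28 1" --pt "9.6 -12.5 12 -36 1" --pt "11.8 -12.5 15 -44 1" --pt "14 -12.5 18 -52 1" --pt "16.3 -12.5 21 -60 1" --pt "18.5 -12.5 24 -68 1" --pt "20 -12.5 26 -76 1" --pt "20.9 -12.5 27 -84 1" --pt "20.9 -12.5 27 -92 1" --pt "20.9 -12.5 27 -92 1" --pt "20.9 -12.5 27 -92 1" --pt "20.9 -12.5 27 -92 1"

```text
time_s: 16.3
tcp_pos: [0.638, -0.0501, 0.1553]
tool_rot: [[-0.036, 0.021, -0.999], [0.999, 0.012, -0.036], [0.011, -1.0, -0.021]]
wrist_force: [-0.5, 0.2, -1.4]
finger_gap: 0.0267
```

Emit:
carry_out --pt "0 3 0 0 1" --pt "0 6 0.1 0 1" --pt "0 9 0.2 0 1" --pt "0 11 0.2 0 1" --pt "0 12 0.2 0 1" --pt "0 12.5 0.2 0 1" --pt "0 12.8 0.2 0 1" --pt "0 13 0.2 0 1" --pt "0 13 0.2 0 1" --pt "0 13 0.2 0 0.6" --pt "0 13 0.2 0 0.45" --pt "0 13 0.2 0 0.45" --pt "0 13 0.2 0 0.45" --pt "0 11.5 0.2 0 0.45" --pt "0 9 0.2 0 0.45" --pt "0 5 0.2 0 0.45" --pt "0 1 0.2 0 0.45" --pt "0 0 0.2 0 0.45" --pt "0 0 0.2 0 0.45" --pt "0 0 0.2 0 0.45"

```text
time_s: 18.3
tcp_pos: [0.6353, -0.0505, 0.1546]
tool_rot: [[-0.036, 0.02, -0.999], [0.999, 0.011, -0.036], [0.01, -1.0, -0.02]]
wrist_force: [0.6, -1.0, -1.0]
finger_gap: 0.0489
```

Emit:
carry_out --pt "2 0 2 8 0.3" --pt "4 0 4 16 0.2" --pt "6 0 6 24 0.1" --pt "8 0 8 32 0" --pt "10 0 10.4 40 0" --pt "12 0 12.5 48 0" --pt "14 0 14.6 56 0" --pt "15.5 0 16.2 64 0" --pt "17 0 17.7 72 0" --pt "17.3 0 18.1 80 0" --pt "17.3 0 18.1 88 0" --pt "17.3 0 18.1 92 0" --pt "17.3 0 18.1 92 0" --pt "17.3 0 18.1 92 0" --grip_force 6

```text
time_s: 19.7
tcp_pos: [0.4476, 0.1157, 0.1519]
tool_rot: [[1.0, 0.017, -0.003], [0.003, 0.01, 1.0], [0.017, -1.0, 0.01]]
wrist_force: [0.2, 0.0, 0.4]
finger_gap: 0.0882
```

Run:
```python
from station import *
import cv2,numpy as np
c=capture("side");cv2.imwrite("pics/s4.png",cv2.resize(c["frame"][130:330,180:380],None,fx=2.9,fy=2.9,interpolation=cv2.INTER_CUBIC))
```

```text
(no output)
```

View pics/s4.png

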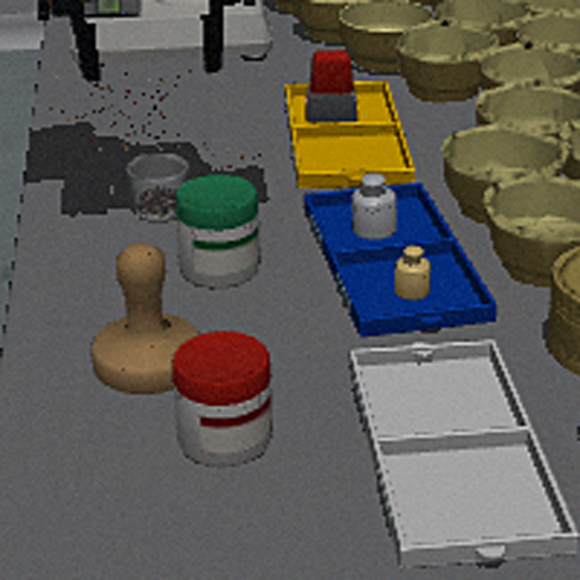

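Both weights stand in the blue tray and the cup is below the open jaws. Descending onto it.

Emit:
carry_out --pt "-0.1 3 0 0 0" --pt "-0.1 6 0 0 0" --pt "-0.2 9 0 0 0" --pt "-0.2 11.2 0 0 0" --pt "-0.2 12 0 0 0" --pt "-0.2 12 0 0 0" --pt "-0.2 12 0 0 0.2" --pt "-0.2 12 0 0 0.3" --pt "-0.2 12 0 0 0.36" --pt "-0.2 12 0 0 0.42" --pt "-0.2 12 0 0 0.6" --pt "-0.2 12 0 0 1" --pt "-0.2 12 0 0 1" --pt "-0.2 12 0 0 1" --grip_force 6

```text
time_s: 21.15
tcp_pos: [0.4483, 0.1167, 0.0321]
tool_rot: [[1.0, 0.018, -0.002], [0.002, 0.011, 1.0], [0.018, -1.0, 0.01]]
wrist_force: [0.6, 0.1, 1.6]
finger_gap: 0.0501
```

Emit:
carry_out --pt "0 -0.5 0 0 1" --pt "0 -1.5 0 0 1" --pt "0 -3.5 0 0 1" --pt "0 -6 0 0 1" --pt "0 -9 0 0 1" --pt "0.5 -11 -1 0 1" --pt "1.5 -12 -3 -4 1" --pt "3 -12 -6 -10 1" --pt "4.5 -12 -9 -16 1" --pt "6 -12 -12 -22 1" --pt "7.5 -12 -15 -28 1" --pt "9 -12 -18.5 -34 1" --pt "10.5 -12 -22 -40 1" --pt "12 -12 -25.5 -47 1" --pt "13.5 -12 -29 -54 1" --pt "15 -12 -32.5 -61 1" --pt "16.2 -12 -35.5 -68 1" --pt "17.3 -12 -38.5 -75 1" --pt "18 -12 -40.7 -82 1" --pt "18.3 -12 -41.7 -90 1"

```text
time_s: 23.15
tcp_pos: [0.6295, -0.3042, 0.1494]
tool_rot: [[-0.004, 0.017, -1.0], [1.0, 0.01, -0.004], [0.01, -1.0, -0.017]]
wrist_force: [-0.4, -0.1, -1.0]
finger_gap: 0.0504
```

Emit:
carry_out --pt "0 0 0 0 1" --pt "0 0 0 0 1" --pt "0 0 0 0 1"

```text
time_s: 23.45
tcp_pos: [0.6292, -0.3028, 0.1491]
tool_rot: [[-0.004, 0.016, -1.0], [1.0, 0.011, -0.004], [0.011, -1.0, -0.016]]
wrist_force: [-0.5, -0.1, -0.3]
finger_gap: 0.0503
```

Run:
```python
from station import *
import cv2,numpy as np
c=capture("side");cv2.imwrite("pics/s5.png",cv2.resize(c["frame"][150:370,200:420],None,fx=2.6,fy=2.6,interpolation=cv2.INTER_CUBIC))
s=get_state();print(s["tcp_pos"],s["tool_rot"],s["finger_gap"])
```

```text
[ 0.62938313 -0.30278436  0.14938057] [[-0.00478116  0.0161378  -0.99985835]
 [ 0.9999353   0.01039732 -0.00461371]
 [ 0.01032139 -0.99981572 -0.01618646]] 0.04995482775164087
```

View pics/s5.png

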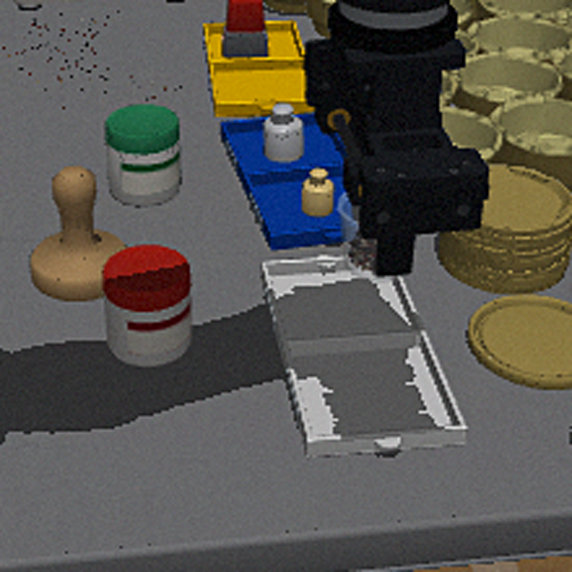

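The cup is held over the far white bay. Lowering it.

Emit:
carry_out --pt "0 2 0 0 1" --pt "0 5 0 0 1" --pt "0 8 0 0 1" --pt "0 9.8 0 0 1" --pt "0 10.8 0 0 1" --pt "0 11.2 0 0 1" --pt "0 11.4 0 0 1" --pt "0 11.4 0 0 1" --pt "0 11.4 0 0 0.4" --pt "0 11.4 0 0 0.32" --pt "0 11.4 0 0 0.28" --pt "0 11.4 0 0 0.28" --pt "0 11.4 0 0 0.28" --pt "0 10.4 0 0 0.28" --pt "0 8.5 0 0 0.28" --pt "0 5 0 0 0.28" --pt "0 1 0 0 0.28" --pt "0 -2 0 0 0.28" --pt "0 -2 0 0 0.28" --pt "0 -2 0 0 0.28"

```text
time_s: 25.5
tcp_pos: [0.6295, -0.3031, 0.1715]
tool_rot: [[-0.005, 0.018, -1.0], [1.0, 0.009, -0.005], [0.009, -1.0, -0.018]]
wrist_force: [0.7, -0.1, -1.3]
finger_gap: 0.0634
```

Emit:
carry_out --pt "2 0 2 0 0.28" --pt "5 0 5 0 0.28" --pt "8 0 8.5 0 0.28" --pt "12 0 12.5 0 0.28" --pt "15.5 0 16.4 0 0.28" --pt "18 0 19 0 0.28" --pt "18.7 0.5 19.8 0 0.28" --pt "18.7 2 19.8 0 0.28" --pt "18.7 2 19.8 0 0.28" --pt "18.7 2 19.8 0 0.28"

```text
time_s: 26.5
tcp_pos: [0.4307, -0.1169, 0.1492]
tool_rot: [[-0.005, 0.017, -1.0], [1.0, 0.01, -0.004], [0.01, -1.0, -0.017]]
wrist_force: [0.4, 0.0, -0.4]
finger_gap: 0.0634
```

Run:
```python
from station import *
import cv2,numpy as np
c=capture("side");cv2.imwrite("pics/s6.png",cv2.resize(c["frame"][150:370,190:410],None,fx=2.6,fy=2.6,interpolation=cv2.INTER_CUBIC))
```

```text
(no output)
```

View pics/s6.png

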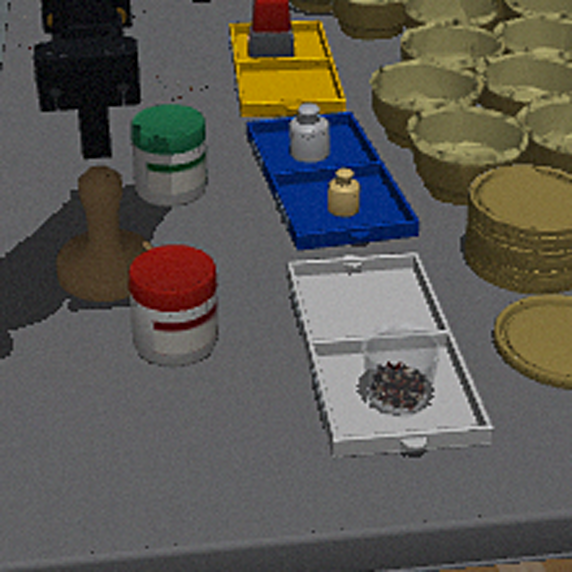

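The cup stands in the -y white bay, and the jaws are above the tamper head. Descending and gripping.

Emit:
carry_out --pt "0 2 0.1 0 0.28" --pt "0 4.5 0.1 0 0.28" --pt "0 6.5 0.1 0 0.28" --pt "0 7.5 0.1 0 0.28" --pt "0 7.5 0.1 0 0.28" --pt "0 7.5 0.1 0 0.5" --pt "0 7.5 0.1 0 1" --pt "0 7.5 0.1 0 1" --pt "0 7.5 0.1 0 1" --pt "0 7.5 0.1 0 1" --pt "0 7.5 0.1 0 1" --grip_force 20

```text
time_s: 27.65
tcp_pos: [0.4317, -0.1165, 0.0749]
tool_rot: [[-0.004, 0.019, -1.0], [1.0, 0.009, -0.004], [0.009, -1.0, -0.019]]
wrist_force: [0.1, -1.7, 5.5]
finger_gap: 0.0303
```

Emit:
carry_out --pt "0 -0.4 0 0 1" --pt "0 -1 0 0 1" --pt "0 -1.6 0 0 1" --pt "0 -2 0 0 1" --pt "0 -2 0 0 1" --pt "0 -2 0 0 1"

```text
time_s: 28.25
tcp_pos: [0.4314, -0.1168, 0.095]
tool_rot: [[-0.004, 0.019, -1.0], [1.0, 0.009, -0.004], [0.009, -1.0, -0.019]]
wrist_force: [0.7, -0.2, -1.4]
finger_gap: 0.0302
```

Run:
```python
from station import *
import cv2,numpy as np
c=capture("side");cv2.imwrite("pics/s7.png",cv2.resize(c["frame"][140:290,180:330],None,fx=3.8,fy=3.8,interpolation=cv2.INTER_CUBIC))
```

```text
(no output)
```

View pics/s7.png

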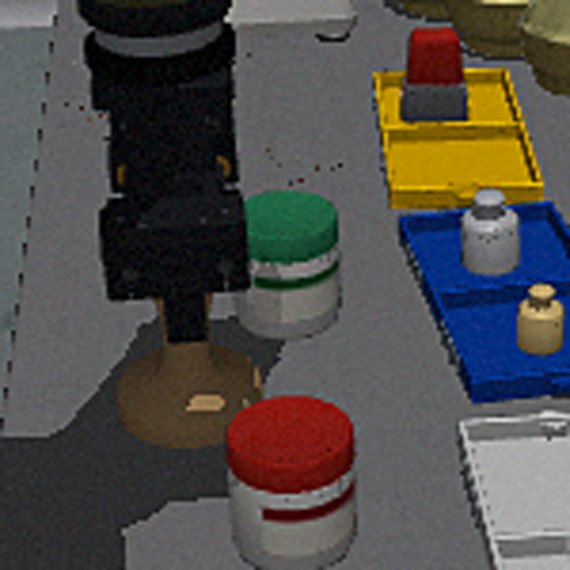

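The tamper is lifted upright and held firmly, and both pots are clear. Carrying it over.

Emit:
carry_out --pt "0 -1 0 0 1" --pt "0 -3 0 0 1" --pt "0 -5.5 0 0 1" --pt "0 -7.5 0 0 1" --pt "-0.2 -8 -0.5 0 1" --pt "-0.8 -8 -2 0 1" --pt "-1.6 -8 -4 0 1" --pt "-2.6 -8 -6.5 0 1" --pt "-3.6 -8 -9 0 1" --pt "-4.6 -8 -11.5 0 1" --pt "-5.6 -8 -14 0 1" --pt "-6.6 -8 -16.5 0 1" --pt "-7.4 -8 -18.5 0 1" --pt "-7.8 -8 -19.6 0 1" --pt "-8 -8 -20 0 1" --pt "-8 -8 -20 0 1" --pt "-8 -8 -20 0 1" --pt "-8 -8 -20 0 1"

```text
time_s: 30.1
tcp_pos: [0.6294, -0.1965, 0.1777]
tool_rot: [[-0.005, 0.018, -1.0], [1.0, 0.008, -0.005], [0.008, -1.0, -0.018]]
wrist_force: [0.6, 0.0, -1.4]
finger_gap: 0.0298
```

Run:
```python
from station import *
import cv2,numpy as np
c=capture("side");cv2.imwrite("pics/s8.png",cv2.resize(c["frame"][170:350,260:440],None,fx=3.2,fy=3.2,interpolation=cv2.INTER_CUBIC))
```

```text
(no output)
```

View pics/s8.png

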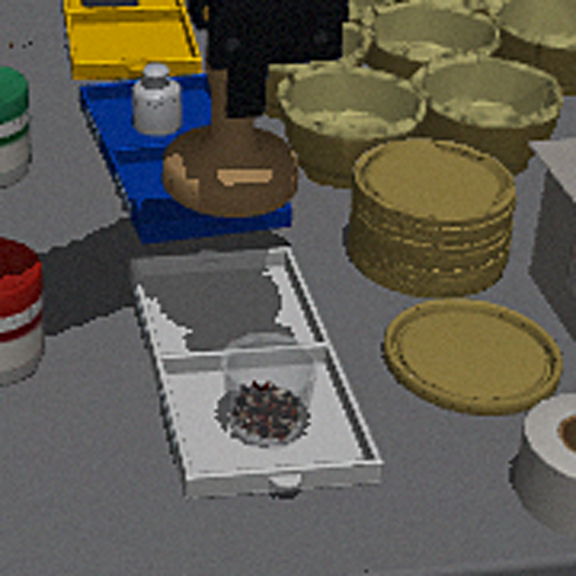

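Emit:
carry_out --pt "0 2 0 0 1" --pt "0 4.5 0 0 1" --pt "0 6.5 0 0 1" --pt "0 8 0 0 1" --pt "0 8.6 0 0 1" --pt "0 9.2 0 0 1" --pt "0 9.6 0 0 1" --pt "0 9.8 0 0 1" --pt "0 9.9 0 0 1" --pt "0 10 0 0 1" --pt "0 10 0 0 1"

```text
time_s: 31.25
tcp_pos: [0.6316, -0.1957, 0.0782]
tool_rot: [[-0.005, 0.019, -1.0], [1.0, 0.008, -0.004], [0.008, -1.0, -0.019]]
wrist_force: [-0.5, 0.3, -0.2]
finger_gap: 0.0304
```

Emit:
carry_out --pt "0 0 0 0 0.6" --pt "0 0 0 0 0.4" --pt "0 0 0 0 0.28" --pt "0 0 0 0 0.28" --pt "0 0 0 0 0.28" --pt "0 -1 0 0 0.28" --pt "0 -3 0 0 0.28" --pt "0 -6 0 0 0.28" --pt "0 -10 0 0 0.28" --pt "0 -14 0 0 0.28" --pt "0 -16 4 0 0.28" --pt "0 -16 8 0 0.28" --pt "0 -16 12 0 0.28" --pt "0 -16 16 0 0.28" --pt "0 -16 20 0 0.28" --pt "0 -16 20 0 0.28" --pt "0 -16 20 0 0.28" --pt "0 -16 20 0 0.28"

```text
time_s: 33.05
tcp_pos: [0.4305, -0.1978, 0.2356]
tool_rot: [[-0.004, 0.022, -1.0], [1.0, 0.008, -0.004], [0.008, -1.0, -0.022]]
wrist_force: [-0.9, 0.9, 0.2]
finger_gap: 0.0634
```

Run:
```python
from station import *
from h import *
for n in("top","side"):
    c=capture(n);np.savez(f"{n}9.npz",**c)
    f=c["frame"]; cv2.imwrite(f"pics/{n}9.png",f)
t=cv2.imread("pics/top9.png")[135:305,110:460];s=cv2.imread("pics/side9.png")[130:350,190:400]
t=cv2.resize(t,None,fx=1.5,fy=1.5);s=cv2.resize(s,None,fx=1.5,fy=1.5)
o=np.zeros((600,540,3),np.uint8);o[:255,:525]=t;o[260:590,:315]=s;cv2.imwrite("pics/final.png",o)
print(get_state()["tcp_pos"])
```

```text
[ 0.43028273 -0.19761937  0.23506843]
```

View pics/final.png

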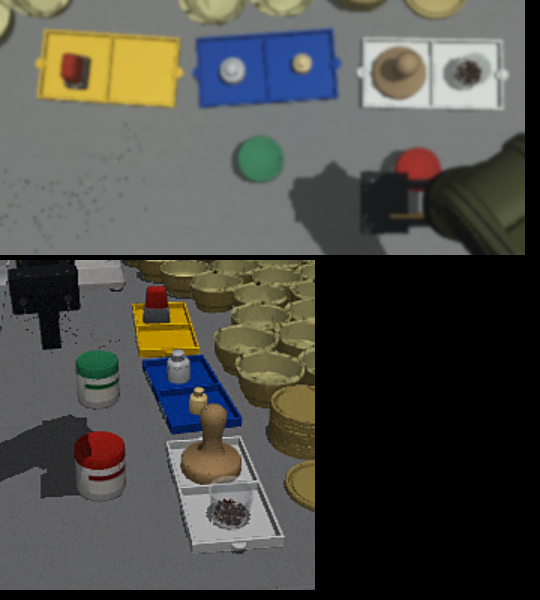

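Everything stands in its own bay and both pots are in place. I'll do a quick depth check of the top heights, then hand in.

Run:
```python
from h import *
import station
c=dict(np.load("top9.npz"));W=world(c);Z=W[...,2]
ok=True
for n,p,h in[("stamp",(.636,.297),.07),("steel",(.63,.056),.052),("brass",(.638,-.05),.04),("tamper",(.63,-.197),.098),("cup",(.63,-.302),.046),("green",(.492,.01),.072)]:
    m=(np.hypot(W[...,0]-p[0],W[...,1]-p[1])<.035)&(c["depth"]>0);q=W[m];z=np.percentile(q[:,2],99)
    t=q[q[:,2]>z-.008];exp=h+(0 if n=="green" else .003)
    print(n,"top %.3f expect %.3f"%(z,exp),t[:,:2].mean(0).round(3));ok&=abs(z-exp)<.008
print(ok)
if ok: print(station.finish_job())
```

```text
stamp top 0.075 expect 0.073 [0.626 0.295]
steel top 0.055 expect 0.055 [0.627 0.054]
brass top 0.043 expect 0.043 [ 0.642 -0.05 ]
tamper top 0.103 expect 0.101 [ 0.629 -0.197]
cup top 0.051 expect 0.049 [ 0.632 -0.305]
green top 0.076 expect 0.072 [0.492 0.01 ]
True
the job is handed in; nothing more can be done
None
```

All five things are in their trays, one to a bay, and the job is handed in at about 33 s of the 122 s allowed. No verdict was given.

| Tray | Contents |
|---|---|
| Yellow | Stamp in the +y bay |
| Blue | Steel weight in the +y bay, brass weight in the -y bay |
| White | Tamper in the +y bay, cup in the -y bay |

- **Heights:** in the last pictures everything stands upright. The depth check put all tops within 2 mm of their expected height on the tray floor. The green pot read 4 mm high, which I put down to noise because its position was unchanged.
- **Pots:** the green pot measured at its starting position. The red pot was partly hidden by the arm in the top view, so I only checked it by eye in the side view, where it stands upright.
- **Disagreements:** the stamp's top measured about 1 cm nearer the robot than the gripper position when I set it down. I did not resolve this, but it is still well inside its bay. The jaws closed to 30 mm on the tamper's 36 mm head, yet it held firmly and came down straight. The tool drifted about 1.3° off vertical along the way, with no visible effect.

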